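Shut the hatch of the counter strongbox and bolt it

TASK

Shut the hatch of the wooden strongbox on the counter. Then bolt it: lean the bolt's handle lightly to the right against the steel guard rail, slide the bolt across through the hoop on the hatch until the handle comes up against the raised end of the rail, and turn it down fully into the notch there. Let go, never forcing the handle against the rail, and leave everything else, including the tin standing on the box, where it is.

Things in the scene. Friction and masses are not known exactly. Their poses are not given: they have to be found in the camera images.
- case: Fixed wooden strongbox 240 (its x) x 200 (its y) x 65 mm high. Origin: centre of its underside; x from its front to its hinged back, y to its left, z up. The front half of its top (x -120 to 2 mm) is a fixed deck at z 65 mm that carries the steel bolt; the back half is the hatch. The bolt's axis runs along case x at y 0, z 83 mm, through two fixed barrels with tops at z 92 mm.
- rail (a point): Point of the case, at case x -70, y -16, z 93 mm: on top of the steel guard rail (6 mm thick) that runs along the bolt on its right, case y -13 to -19 mm, top 10 mm over the axis. The rail stops the handle from turning down past about 0.6 rad, except where its notch is: 12 mm wide along x, open at the top, floor 3 mm below the bolt's axis.
- stop_area (a point): Point of the case at case x -40, y -16, z 103 mm: average place of the top near corner of the rail's raised end, a 22 mm long part just past the notch, top 20 mm over the axis; its near face is the notch's far wall. A handle leaning on the rail meets it when over the notch (3 mm spare behind); an upright one slides past. The rail sits differently on each box: met at 31 to 49 mm of bolt travel, not reported.
- lid (a joint): Hatch angle, rad: 0 shut (flush with the deck), grows as its front edge rises. Wooden board 184 x 113 x 10 mm; hinge line along case y at case x 120, z 60 mm. The stiff hinge stays where left; pressing down takes 2 to 4 N, it stops firmly at 0. A steel keeper hoop (26 mm wide, 29 mm high, case x 8 to 18 mm when shut) on it receives the bolt, whose nose is at case x -12 mm at zero travel.
- lid_press (a point): Point on the upper face of the hatch, 85 mm from the hinge line, 50 mm left of the bolt's line (case x 35, y 50, z 65 mm when shut): a clear place to press.
- bolt (a joint): Bolt travel in m along case +x: 0 fully drawn, limit 0.052 (too far: past the notch). Sliding takes about 4 N; it stays where left.
- bolt_turn (a joint): Handle angle, rad, about the bolt's axis: 0 straight up, grows as the handle turns down to the right (towards case -y). Fully down in the notch it stops at 1.2. Turning takes about 1.5 N at the grip, stays where left. The rail is light: keep the handle's push on it under 25 N (8 N pressed at the grip).
- handle: The bolt's handle: a straight square steel bar, 9 x 9 mm, with a round grip 12 mm in diameter from 36 to 62 mm from the bolt's axis. Origin on the bolt's axis (case x = -85 mm + bolt travel, y 0, z 83 mm); its z axis runs out along the handle, its x axis along the bolt (case x).
- handle_grip (a point): Middle of the handle's grip, 49 mm from the bolt's axis along the handle.
- balm_tin_1: White round tin 50 mm across, 21 mm high, loose on the deck of the box, left of the bolt; bystander. Origin: centre of underside.
- balm_tin_2: White round tin 50 mm across, 21 mm high, on the counter to the right of the card reader; bystander. Origin: centre of underside.
- soap_1: Wrapped soap bar 53 x 78 x 28 mm, on the counter to the right of the box; bystander. Origin: centre of underside.
- stapler: Stapler 34 x 131 x 41 mm, on the counter to the right; bystander. Origin: centre of underside.
- marker: Marker pen 17 x 135 x 16 mm lying on the counter to the left; bystander. Origin: centre of underside.

How it is judged (in metres and radians):
On the way, in this order (a step that is already met when the one before it is completed fails the run):
1. the hatch is shut with the bolt still drawn (value of joint lid below 0.03 rad and value of joint bolt below 0.02 m), for 0.2 s.
2. the bolt is slid across through the hoop, handle not yet down, hatch shut (value of joint lid below 0.03 rad and value of joint bolt above 0.027 m and value of joint bolt_turn below 0.85 rad), for 0.1 s.
At the end, for the whole second after the job is handed in: Hatch shut (under 0.03 rad), bolt across by more than 27 mm, handle down in the notch (over 1.05 rad of about 1.2), and the two tins, soap, stapler and marker all within 30 mm of where they started (value of joint lid below 0.03 rad and value of joint bolt above 0.027 m and value of joint bolt_turn above 1.05 rad and distance of each of balm_tin_1, balm_tin_2, soap_1, stapler, marker from where it was at the start of the episode below 0.03 m); the robot touches nothing.
It fails at once if the handle is forced against the guard rail or its notch with more than 25 N (contact force between handle and case above 25 N).
It fails at once if a bystander is knocked or moved by 30 mm or more (distance of any of balm_tin_1, balm_tin_2, soap_1, stapler, marker from where it was at the start of the episode above 0.03 m).
It also fails if it takes over 64 s, if anything falls off the work surface, if the arm or the gripper's body presses on something with over 40 N, if the wrist force passes 120 N, or if a joint passes its speed limit or range.

ROBOT

A 6-joint arm with a two-finger parallel gripper is mounted at the origin on a cart in front of the work surface, level with it; the furniture and walls round the work are solid. World frame = base frame: x ahead of the robot, y to its left, z up, the work surface at z = 0. Lengths are in mm, angles in degrees, forces in N, time in s.
With the tool pointing down it reaches from about 250 to 725 mm from the base axis. Payload 9.7 kg.
Tool frame: the origin (TCP) lies at the centre of the arm's flange, where the gripper is bolted on; the fingertips stand 173 mm ahead of it and the grasp point (between the pads) lies 155 mm ahead of it (arm.grip_depth is the distance from the TCP to the grasp point, in mm); z points along the fingers, y is the line along which they close (so a half turn about z gives the same grasp; the last joint's range is limited). The gripper opens to 85 mm and grips with 20 to 120 N. Pads are 22 mm wide; open, the fingers measure 114 mm over their backs; the gripper's body (76 mm by 85 mm) begins 54 mm behind the grasp point. The pads swing forward as they close: fully open they stand 13 mm farther back than shut.
Start: joints at [-75.459, 4.979, 10.078, 95.1, 0, 90], TCP at [138.094, -532.379, 404.684] pointing down, gripper open.
Joint ranges: [-179.16, 179.16], [-48.56, 103.87], [-65.8, 70.77], [-126.05, 130.52], [-82.76, 87.17], [-180, 180]. Speed limits (degrees/s): [127.2, 127.2, 147.25, 180, 180, 180].

INTERFACE

Orientations are given as [roll, pitch, yaw] about the fixed x, y, z axes, in that order (R = Rz(yaw) Ry(pitch) Rx(roll)).
In Python, from bench import telemetry, cams, arm gives the robot as it stands.
- The arm moves only by the tool arm_command, never from a script. Its argument "plan" is a list of rows, each an object with "xyz": the shift along the tool's x, y, z each as a share of 1000 mm, from -1 to 1, a list of three; "dr": the turn, a rotation vector about the tool's x, y, z each as a share of 120 degrees, from -1 to 1, a list of three; "hand": the finger opening in mm, from 0 to 85.4. A call has 1 to 12 rows; each row is the pose to reach, as a shift and turn from the pose commanded when the call began, along the tool's axes at that moment; what a row does not reach only later rows make up. A row lasts 1/10 s, in which the tool goes at most 50 mm and 8.59 degrees, less where a joint would pass 70% of its speed; a pose out of reach is approached as far as the arm can. A call with a number of a shift or a turn outside -1 to 1 is refused whole. A call with a gripper value outside its range is refused whole. The fingers move at their own pace and stop on an object; "squeeze" is the grip in N (left out, the last holds). Time passes only in rows, so rows that repeat a pose let the fingers close. It gives the time, the measured TCP pose, the force, the opening and the grip force at its end, in the units of the state.
- telemetry.read_state(): the state, without advancing time (a new reading comes with each control period).
- cams.snapshot(name): name is "side" or "top" or "wrist"; returns the picture (384x512x3 uint8, red, green, blue); there is no depth.
- cams.camera_model(name): a dict with "K" (3x3 intrinsics, pixels), "D" ([k1, k2, p1, p2, k3] as OpenCV has them; the pictures are not rectified), "T" (4x4, takes a point from camera to world coordinates). Camera axes: x right, y up, looking along -z (the intrinsics and any distortion apply to the point x, -y, -z); pixel columns grow to the right and rows downward; lengths in mm; the calibration is good to about 2 mm. A picture is of the moment at which its call begins: read the wrist's pose just before it. camera_model takes no time and is no camera call; for the wrist camera it gives the pose at the moment of the call.
- arm.finish_job(): hands the job in; it is judged then, once.
The state is a dict: "time": time; "joint_pos": joint angles; "qvel": joint speeds; "effort": joint torques, N m; "ee_pos": TCP position; "ee_rot": TCP orientation; "force": force on the tool from outside, world axes, zero at the start; "ft_torque": the same for the moment, N m; "grip_width": finger opening in mm; "finger_force": force on a finger pad.
Only numpy, scipy, OpenCV 4.12 (cv2) and the standard library are available. Lean on these libraries where they do the work, as an engineer would, in place of code of your own. Each camera call takes 0.05 s, during which the arm holds its last target. There are 200 camera calls.

## Working session

There is one attempt and no reset: what is moved stays moved. The work goes in short steps, Python scripts to look and compute and a tool call to move; the robot and the scene stay as the last step left them, time stands still between calls to the robot, and variables do not carry over. Pictures are saved under pics/ and viewed, at most 10 in all, crops included, and the job is handed in when it is done.

Besides the shell and the picture viewer there is one more tool, called as name(argument=value, ...), one argument or row to a line, values as JSON. arm_command: Moves the arm, as the interface text tells. Its arguments: {"type":"object","properties":{"plan":{"type":"array"},"squeeze":{"type":"number"}},"required":["plan"]}

```bash
ls; mkdir -p pics; python3 - <<'E'
from bench import telemetry,cams,arm
import cv2,numpy as np
np.set_printoptions(precision=2,suppress=True)
s=telemetry.read_state();print(s['time'],s['ee_pos'],s['ee_rot'],arm.grip_depth)
ims=[]
for n in("top","side"):
    im=cams.snapshot(n);cv2.imwrite(f"pics/{n}0.png",im[:,:,::-1])
    m=cams.camera_model(n);print(n,np.array(m['K']),m['D'],np.array(m['T']))
E
```

```text
pics
0.0 [ 138.11 -532.39  403.96] [-179.92    0.     14.54] 154.70000000000002
top [[410.01   0.   256.19]
 [  0.   410.01 187.74]
 [  0.     0.     1.  ]] [-0.1  0.   0.   0.   0. ] [[  -0.03    0.99   -0.16  366.92]
 [  -1.     -0.02    0.02  199.98]
 [   0.02    0.16    0.99 1154.53]
 [   0.      0.      0.      1.  ]]
side [[430.38   0.   259.26]
 [  0.   430.38 192.66]
 [  0.     0.     1.  ]] [-0.11  0.    0.    0.    0.  ] [[  -0.92    0.18   -0.33  176.76]
 [  -0.38   -0.48    0.79 1058.62]
 [  -0.02    0.86    0.51  666.51]
 [   0.      0.      0.      1.  ]]
```

View pics/top0.png

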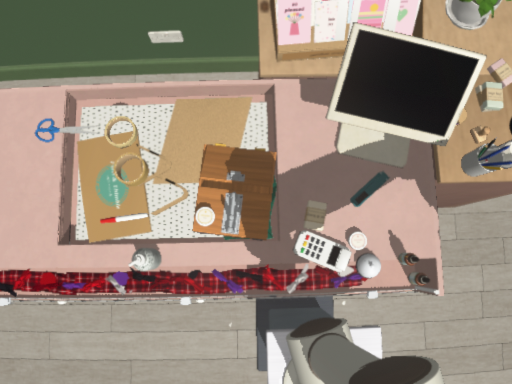

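View pics/side0.png

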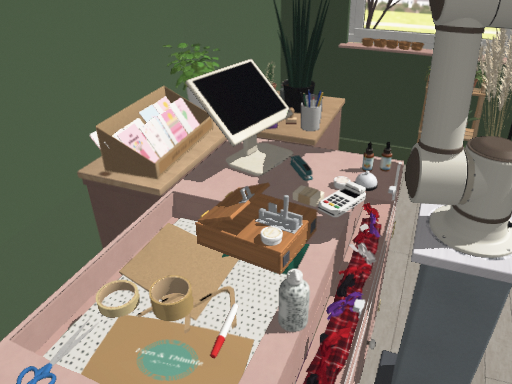

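The top view shows the box at about (195–277, 145–240), with the tin at (205,216), the bolt at about (233,210) and the soap at (316,213). The side view shows the hatch partly open, the handle upright at about (286,205) and the tin at (271,236). Next I'll enlarge both views.

```bash
cat > h.py <<'E'
import numpy as np,cv2
from bench import telemetry,cams,arm
from scipy.spatial.transform import Rotation as R
np.set_printoptions(precision=2,suppress=True)
def ray(m,uv):
    p=cv2.undistortPoints(np.array([[uv]],float),np.array(m['K']),np.array(m['D'])).ravel()
    T=np.array(m['T']);d=T[:3,:3]@[p[0],-p[1],-1];return T[:3,3],d/np.linalg.norm(d)
def onz(m,uv,z):
    o,d=ray(m,uv);return o+d*(z-o[2])/d[2]
def tri(ms,uvs):
    A=0;b=0;rs=[ray(m,u) for m,u in zip(ms,uvs)]
    for o,d in rs:
        P=np.eye(3)-np.outer(d,d);A=A+P;b=b+P@o
    x=np.linalg.solve(A,b);return x,[np.linalg.norm(np.cross(x-o,d)) for o,d in rs]
def proj(m,X):
    T=np.array(m['T']);c=(np.atleast_2d(X)-T[:3,3])@T[:3,:3];c=c*[1,-1,-1]
    return cv2.projectPoints(c.astype(float),np.zeros(3),np.zeros(3),np.array(m['K']),np.array(m['D']))[0].reshape(-1,2)
E
python3 - <<'E'
import cv2,numpy as np
a=cv2.imread('pics/top0.png')[135:250,180:300];b=cv2.imread('pics/side0.png')[175:275,190:325]
a=cv2.resize(a,None,fx=5,fy=5,interpolation=cv2.INTER_CUBIC)
b=cv2.resize(b,None,fx=5.8,fy=5.8,interpolation=cv2.INTER_CUBIC)
cv2.imwrite('pics/ta.png',a);cv2.imwrite('pics/sb.png',b)
E
```

```text
(no output)
```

View pics/ta.png

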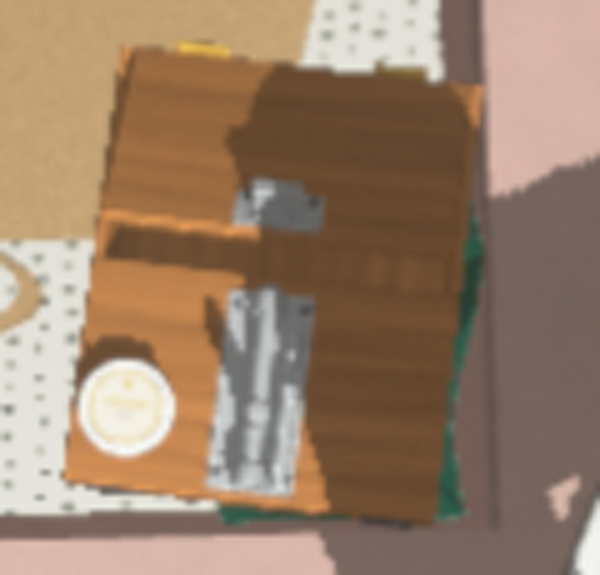

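View pics/sb.png

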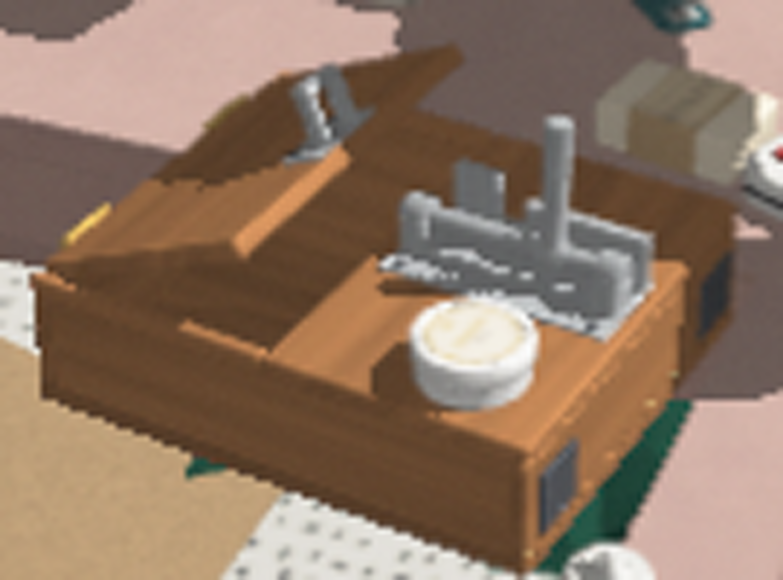

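The enlarged views show the hatch about half open. The handle is upright, with its tip at crop (558,120), near the front of the box. The tin's top is at (474,333) in the side crop and (127,407) in the top crop. I'll fit the case pose from the deck corners.

```bash
python3 - <<'E'
from h import *
mt,ms=cams.camera_model('top'),cams.camera_model('side')
t=lambda x,y:((x+.5)/5+180-.5,(y+.5)/5+135-.5)
s=lambda x,y:((x+.5)/5.8+190-.5,(y+.5)/5.8+175-.5)
T={'FL':t(65,482),'FR':t(437,521),'BL':t(125,46),'BR':t(482,87)}
S={'FL':s(526,460),'FR':s(688,268),'BL':s(35,282)}
L={'FL':(-120,100),'FR':(-120,-100),'BL':(120,100),'BR':(120,-100)}
P=[];Q=[]
for k in T:
    p=onz(mt,T[k],65);print('top',k,p);P.append(p[:2]);Q.append(L[k])
for k in S:
    p=onz(ms,S[k],65);print('side',k,p);P.append(p[:2]);Q.append(L[k])
    print('tri',tri([mt,ms],[T[k],S[k]]))
def fit(P,Q):
    P=np.array(P);Q=np.array(Q,float);a=P-P.mean(0);b=Q-Q.mean(0)
    th=np.arctan2((b[:,0]*a[:,1]-b[:,1]*a[:,0]).sum(),(a*b).sum())
    c=np.array([[np.cos(th),-np.sin(th)],[np.sin(th),np.cos(th)]])
    o=P.mean(0)-c@Q.mean(0);print('yaw',np.degrees(th),'o',o,'res',(P-(Q@c.T+o)).round(1).tolist());return c,o
fit(P[:4],Q[:4]);c,o=fit(P,Q)
W=lambda x,y,z:np.r_[c@[x,y]+o,z]
print('tin',tri([mt,ms],[t(127,407),s(474,333)]))
for n,X in dict(tip=W(-85,0,145),base=W(-85,0,92),stop=W(-40,-16,103),FRrail=W(-70,-16,93),nose=W(-12,0,83)).items():
    a=proj(mt,X)[0];b=proj(ms,X)[0];print(n,X,'ta',(a+.5-[180,135])*5-.5,'sb',(b+.5-[190,175])*5.8-.5)
print('hoop top guess')
for ang in np.arange(.3,1,.1):
    r=113
    X=W(120-r*np.cos(ang),92,60+5+r*np.sin(ang)); print(ang,X,'ta',(proj(mt,X)[0]+.5-[180,135])*5-.5,'sb',(proj(ms,X)[0]+.5-[190,175])*5.8-.5)
E
```

```text
top FL [428.47 349.58  65.  ]
top FR [402.98 153.11  65.  ]
top BL [665.72 316.02  65.  ]
top BR [637.95 121.14  65.  ]
side FL [425.49 358.37  65.  ]
tri (array([428.6 , 350.45,  58.15]), [np.float64(0.2749230665430612), np.float64(0.27492306654303506)])
side FR [405.46 213.4   65.  ]
tri (array([412.73, 153.46,  23.68]), [np.float64(8.644046079218347), np.float64(8.644046079218256)])
side BL [659.09 322.47  65.  ]
tri (array([665.44, 315.9 ,  59.62]), [np.float64(1.8129522586277649), np.float64(1.8129522586279094)])
yaw -7.839107631919545 o [533.78 234.96] res [[-0.1, -0.8], [1.7, 0.8], [-0.6, -1.6], [-1.1, 1.6]]
yaw -9.982972981172502 o [532.29 244.97] res [[-3.0, -14.7], [6.2, -14.2], [-2.1, -6.6], [4.8, -4.5], [-6.0, -5.9], [8.7, 46.1], [-8.7, -0.2]]
tin (array([464.79, 313.95,  84.21]), [np.float64(1.020123266608163), np.float64(1.0201232666079556)])
tip [448.58 259.71 145.  ] ta [224.72 428.09] sb [558.5  141.75]
base [448.58 259.71  92.  ] ta [230.91 436.21] sb [556.37 252.27]
stop [490.12 236.15 103.  ] ta [274.04 352.98] sb [481.77 180.82]
FRrail [460.57 241.35  93.  ] ta [265.82 412.06] sb [543.83 221.16]
nose [520.47 247.05  83.  ] ta [253.67 300.71] sb [405.51 219.77]
hoop top guess
0.3 [560.1  333.49  98.39] ta [ 85.92 225.61] sb [230.29 279.68]
0.4 [563.92 332.82 109.  ] ta [ 84.59 214.72] sb [220.97 254.81]
0.5 [568.76 331.97 119.18] ta [ 83.69 201.82] sb [209.52 229.92]
0.6000000000000001 [574.57 330.94 128.8 ] ta [ 83.25 187.01] sb [196.07 205.32]
0.7000000000000002 [581.3  329.76 137.8 ] ta [ 83.27 170.43] sb [180.77 181.31]
0.8000000000000003 [588.88 328.42 146.06] ta [ 83.78 152.25] sb [163.81 158.2 ]
0.9000000000000001 [597.24 326.95 153.52] ta [ 84.77 132.67] sb [145.38 136.27]
```

```bash
python3 - <<'E'
from h import *
mt,ms,mw=[cams.camera_model(n) for n in('top','side','wrist')]
st=telemetry.read_state()
Rt=R.from_euler('xyz',st['ee_rot'],degrees=True).as_matrix()
T=np.array(mw['T']);print('cam in tool',Rt.T@(T[:3,3]-st['ee_pos']),Rt.T@T[:3,:3],mw['K'],mw['D'])
th=np.radians(-7.84);o=np.array([533.8,235.]);c=np.array([[np.cos(th),-np.sin(th)],[np.sin(th),np.cos(th)]])
W=lambda x,y,z:np.r_[c@[x,y]+o,z]
print('tin case',c.T@(np.array([464.8,314])-o))
for n,X in dict(tip=W(-85,0,145),stop=W(-40,-16,103),FR=W(-120,-100,65),FL=W(-120,100,65)).items():
    a=proj(mt,X)[0];b=proj(ms,X)[0];print(n,X,'ta',(a+.5-[180,135])*5-.5,'sb',(b+.5-[190,175])*5.8-.5)
for ang in np.arange(.3,1,.1):
    X=W(120-113*np.cos(ang)-5*np.sin(ang),92,60+5*np.cos(ang)+113*np.sin(ang)); print(ang,X,'ta',(proj(mt,X)[0]+.5-[180,135])*5-.5,'sb',(proj(ms,X)[0]+.5-[190,175])*5.8-.5)
E
```

```text
cam in tool [66.78  0.3  30.86] [[ 0.    0.97  0.26]
 [ 1.   -0.   -0.  ]
 [-0.    0.26 -0.97]] [[316.4    0.   254.79]
 [  0.   316.4  189.69]
 [  0.     0.     1.  ]] [-0.09  0.    0.    0.    0.  ]
tin case [-79.13  68.85]
tip [449.59 246.59 145.  ] ta [251.31 425.37] sb [566.95 125.2 ]
stop [491.99 224.61 103.  ] ta [296.34 348.82] sb [487.37 166.19]
FR [401.28 152.3   65.  ] ta [438.62 524.19] sb [737.29 196.4 ]
FL [428.56 350.43  65.  ] ta [ 63.39 481.87] sb [525.57 445.91]
0.3 [556.82 324.7   98.17] ta [102.78 231.45] sb [247.25 270.11]
0.4 [560.19 324.23 108.61] ta [101.25 221.52] sb [238.84 246.2 ]
0.5 [564.61 323.63 118.56] ta [100.07 209.56] sb [228.22 222.41]
0.6000000000000001 [570.04 322.88 127.93] ta [ 99.28 195.67] sb [215.49 199.02]
0.7000000000000002 [576.42 322.   136.62] ta [ 98.9  179.98] sb [200.8  176.34]
0.8000000000000003 [583.68 321.   144.54] ta [ 98.93 162.64] sb [184.32 154.64]
0.9000000000000001 [591.76 319.89 151.62] ta [ 99.38 143.85] sb [166.25 134.2 ]
```

arm_command(
  plan=[
    {"xyz":[0.533,-0.654,0.0],"dr":[0,0,-0.564],"hand":0},
    {"xyz":[0.533,-0.654,0.0],"dr":[0,0,-0.564],"hand":0},
    {"xyz":[0.533,-0.654,0.0],"dr":[0,0,-0.564],"hand":0},
    {"xyz":[0.533,-0.654,0.0],"dr":[0,0,-0.564],"hand":0},
    {"xyz":[0.533,-0.654,0.0],"dr":[0,0,-0.564],"hand":0},
    {"xyz":[0.533,-0.654,0.0],"dr":[0,0,-0.564],"hand":0},
    {"xyz":[0.533,-0.654,0.0],"dr":[0,0,-0.564],"hand":0},
    {"xyz":[0.533,-0.654,0.0],"dr":[0,0,-0.564],"hand":0},
    {"xyz":[0.533,-0.654,0.0],"dr":[0,0,-0.564],"hand":0},
    {"xyz":[0.533,-0.654,0.0],"dr":[0,0,-0.564],"hand":0},
    {"xyz":[0.533,-0.654,0.0],"dr":[0,0,-0.564],"hand":0},
    {"xyz":[0.533,-0.654,0.0],"dr":[0,0,-0.564],"hand":0},
  ],
)

```text
time: 1.3
ee_pos: [388.4, 15.3, 404.7]
ee_rot: [180.0, -0.0, 82.2]
force: [0.8, -1.2, -1.0]
grip_width: 0.0
finger_force: 0.0
```

arm_command(
  plan=[
    {"xyz":[0.231,0.071,0.034],"dr":[0,0,0],"hand":0},
    {"xyz":[0.231,0.071,0.034],"dr":[0,0,0],"hand":0},
    {"xyz":[0.231,0.071,0.034],"dr":[0,0,0],"hand":0},
    {"xyz":[0.231,0.071,0.034],"dr":[0,0,0],"hand":0},
    {"xyz":[0.231,0.071,0.034],"dr":[0,0,0],"hand":0},
    {"xyz":[0.231,0.071,0.034],"dr":[0,0,0],"hand":0},
    {"xyz":[0.231,0.071,0.034],"dr":[0,0,0],"hand":0},
  ],
)

```text
time: 2.0
ee_pos: [489.8, 233.0, 369.5]
ee_rot: [-179.9, 0.1, 82.3]
force: [0.2, -0.2, 0.4]
grip_width: -0.1
finger_force: 0.0
```

```bash
python3 - <<'E'
from h import *
import pickle
m=cams.camera_model('wrist');im=cams.snapshot('wrist');pickle.dump(m,open('w1.pkl','wb'));cv2.imwrite('pics/w1.png',im[:,:,::-1])
cv2.imwrite('pics/w1b.png',cv2.resize(im[:,:,::-1],(800,600),interpolation=cv2.INTER_CUBIC))
st=telemetry.read_state();print(st['time'],st['ee_pos'],st['ee_rot'],st['joint_pos'])
E
```

```text
2.05 [489.66 232.16 370.3 ] [-179.94    0.05   82.25] [ 25.37   3.32   4.5   91.26  -0.01 123.12]
```

View pics/w1b.png

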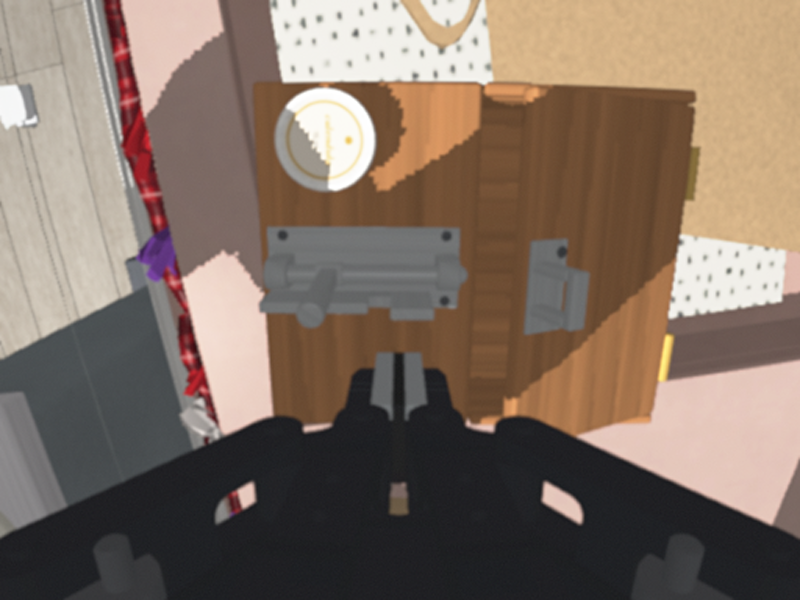

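The wrist view shows, in 800×600 pixels, the deck front-left corner (254,83) and front-right corner (275,423). The handle tip is at (310,314) and the tin is centred at (325,139). The notch gap is at about (368–390, 303) and the raised end at (390–433, 308). The hoop is at (560,285).

```bash
python3 - <<'E'
from h import *
import pickle
m=pickle.load(open('w1.pkl','rb'));w=lambda x,y:((x+.5)/1.5625-.5,(y+.5)/1.5625-.5)
th=np.radians(-7.84);o=np.array([533.8,235.]);c=np.array([[np.cos(th),-np.sin(th)],[np.sin(th),np.cos(th)]])
for n,x,y,z in [('FL',254,83,65),('FR',275,423,65),('deckbackL(2)',481,84,65),('BR?',652,421,65),('tip -85,0,145',310,314,145),('tin -79,69',325,139,86),
 ('barrel F',278,272,92),('barrel B',450,273,92),('bolt nose -12,0,83',467,273,83),('notch near y-16',368,303,93),('raised nearL',391,295,103),('raised nearR',391,318,103),('raised far',433,308,103),('rail front',262,303,93)]:
    p=onz(m,w(x,y),z);print(n,p,'case',c.T@(p[:2]-o))
E
```

```text
FL [429.77 350.14  65.  ] case [-118.77   99.88]
FR [402.29 154.08  65.  ] case [-119.24  -98.1 ]
deckbackL(2) [547.64 333.1   65.  ] case [ 0.33 99.07]
BR? [638.24 122.27  65.  ] case [118.84 -97.43]
tip -85,0,145 [455.58 243.62 145.  ] case [-78.66  -2.13]
tin -79,69 [465.19 314.86  86.  ] case [-78.86  69.76]
barrel F [431.07 253.14  92.  ] case [-104.24    3.96]
barrel B [518.29 240.85  92.  ] case [-16.17   3.68]
bolt nose -12,0,83 [527.89 237.59  83.  ] case [-6.2   1.76]
notch near y-16 [474.54 230.95  93.  ] case [-58.15 -12.1 ]
raised nearL [487.44 236.22 103.  ] case [-46.1   -5.12]
raised nearR [485.8  224.45 103.  ] case [-46.11 -17.  ]
raised far [507.19 226.83 103.  ] case [-25.24 -11.72]
rail front [419.78 238.27  93.  ] case [-113.4   -12.32]
```

arm_command(
  plan=[
    {"xyz":[0.058,0.078,0.0],"dr":[0,0,0],"hand":0},
    {"xyz":[0.058,0.078,0.0],"dr":[0,0,0],"hand":0},
    {"xyz":[0.058,0.078,0.04],"dr":[0,0,0],"hand":0},
    {"xyz":[0.058,0.078,0.075],"dr":[0,0,0],"hand":0},
    {"xyz":[0.058,0.078,0.08],"dr":[0,0,0],"hand":0},
    {"xyz":[0.058,0.078,0.08],"dr":[0,0,0],"hand":0},
  ],
)

```text
time: 2.65
ee_pos: [574.5, 277.9, 291.1]
ee_rot: [-179.9, 0.0, 82.2]
force: [-0.7, 0.2, 0.7]
grip_width: -0.1
finger_force: 0.0
```

```bash
python3 - <<'E'
from h import *
s=telemetry.read_state();print(s['time'],s['ee_pos'],s['force'],s['qvel'])
cams.snapshot('wrist')
s=telemetry.read_state();print(s['time'],s['ee_pos'],s['force'],s['qvel'])
E
```

```text
2.65 [574.54 277.95 291.09] [-0.68  0.16  0.68] [ 0.34 -1.39  2.97  0.75  0.04  0.13]
2.7 [574.79 278.29 292.83] [-0.14  0.98  0.23] [ 0.3  -0.9   1.76  0.11  0.13  0.04]
```

arm_command(
  plan=[
    {"xyz":[0,0,0.008],"dr":[0,0,0],"hand":0},
    {"xyz":[0,0,0.016],"dr":[0,0,0],"hand":0},
    {"xyz":[0,0,0.024],"dr":[0,0,0],"hand":0},
    {"xyz":[0,0,0.032],"dr":[0,0,0],"hand":0},
    {"xyz":[0,0,0.04],"dr":[0,0,0],"hand":0},
    {"xyz":[0,0,0.046],"dr":[0,0,0],"hand":0},
    {"xyz":[0,0,0.046],"dr":[0,0,0],"hand":0},
  ],
)

```text
time: 3.4
ee_pos: [574.8, 279.1, 243.3]
ee_rot: [-179.9, 0.1, 82.2]
force: [-0.4, -0.2, -1.3]
grip_width: 0.1
finger_force: 0.0
```

arm_command(
  plan=[
    {"xyz":[0,0,0.002],"dr":[0,0,0],"hand":0},
    {"xyz":[0,0,0.003],"dr":[0,0,0],"hand":0},
    {"xyz":[0,0,0.003],"dr":[0,0,0],"hand":0},
  ],
)

```text
time: 3.7
ee_pos: [575.0, 279.2, 241.7]
ee_rot: [180.0, 0.0, 82.2]
force: [0.6, 0.3, 0.6]
grip_width: 0.3
finger_force: 0.0
```

arm_command(
  plan=[
    {"xyz":[0,0,0.001],"dr":[0,0,0],"hand":0},
    {"xyz":[0,0,0.002],"dr":[0,0,0],"hand":0},
    {"xyz":[0,0,0.002],"dr":[0,0,0],"hand":0},
  ],
)

```text
time: 4.0
ee_pos: [575.0, 279.2, 239.7]
ee_rot: [180.0, -0.0, 82.2]
force: [-0.4, 0.4, 1.2]
grip_width: 0.3
finger_force: 0.3
```

arm_command(
  plan=[
    {"xyz":[0,0,0.001],"dr":[0,0,0],"hand":0},
    {"xyz":[0,0,0.002],"dr":[0,0,0],"hand":0},
    {"xyz":[0,0,0.002],"dr":[0,0,0],"hand":0},
  ],
)

```text
time: 4.3
ee_pos: [574.9, 279.2, 238.4]
ee_rot: [180.0, -0.0, 82.2]
force: [-3.0, 0.3, 6.5]
grip_width: -0.2
finger_force: 3.2
```

```bash
python3 - <<'E'
from h import *
s=telemetry.read_state();print(s['time'],s['ee_pos'],s['force'],s['qvel'])
for n in('side','wrist'):
    im=cams.snapshot(n)[:,:,::-1]
    cv2.imwrite(f'pics/{n}2.png',im)
    if n=='side':a=cv2.resize(im[175:275,190:325],(400,296),interpolation=cv2.INTER_CUBIC)
    else:b=cv2.resize(im,(400,296))
cv2.imwrite('pics/c2.png',np.hstack([a,b]))
s=telemetry.read_state();print(s['time'],s['ee_pos'],s['force'])
E
```

```text
4.3 [574.92 279.16 238.42] [-2.99  0.29  6.48] [ 0.06 -0.04  0.04 -0.05 -0.1   0.02]
4.4 [574.92 279.15 238.42] [-1.63 -0.51  7.25]
```

View pics/c2.png

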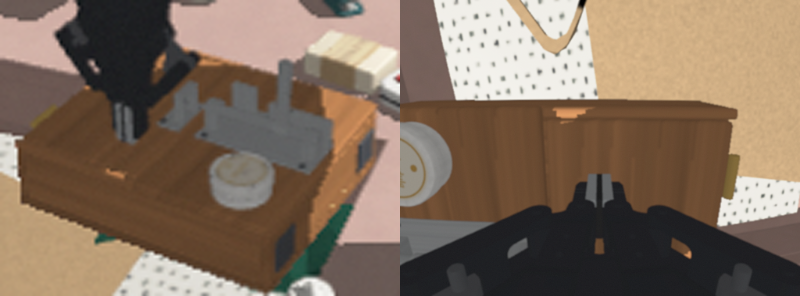

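The hatch looks flush with the deck. I'll press a little more to make sure, then lift.

arm_command(
  plan=[
    {"xyz":[0,0,0.0005],"dr":[0,0,0],"hand":0},
    {"xyz":[0,0,0.001],"dr":[0,0,0],"hand":0},
    {"xyz":[0,0,0.001],"dr":[0,0,0],"hand":0},
    {"xyz":[0,0,0.001],"dr":[0,0,0],"hand":0},
  ],
)

```text
time: 4.8
ee_pos: [574.9, 279.1, 238.3]
ee_rot: [179.9, -0.0, 82.2]
force: [-4.6, -2.3, 12.4]
grip_width: -0.1
finger_force: 5.9
```

arm_command(
  plan=[
    {"xyz":[0,0,-0.05],"dr":[0,0,0],"hand":0},
    {"xyz":[0,0,-0.1],"dr":[0,0,0],"hand":50},
    {"xyz":[-0.02,-0.045,-0.12],"dr":[0,0,0],"hand":50},
    {"xyz":[-0.04,-0.09,-0.12],"dr":[0,0,0],"hand":50},
    {"xyz":[-0.05,-0.114,-0.12],"dr":[0,0,0],"hand":50},
    {"xyz":[-0.05,-0.114,-0.12],"dr":[0,0,0],"hand":50},
    {"xyz":[-0.05,-0.114,-0.12],"dr":[0,0,0],"hand":50},
    {"xyz":[-0.05,-0.114,-0.12],"dr":[0,0,0],"hand":50},
  ],
)

```text
time: 5.6
ee_pos: [455.9, 245.3, 356.5]
ee_rot: [180.0, -0.0, 82.2]
force: [0.3, -0.5, -0.3]
grip_width: 49.7
finger_force: 0.0
```

```bash
python3 - <<'E'
from h import *
import pickle
s=telemetry.read_state();print(s['time'],s['ee_pos'],s['force'],s['grip_width'])
m=cams.camera_model('wrist');im=cams.snapshot('wrist');pickle.dump(m,open('w3.pkl','wb'))
Rt=R.from_euler('xyz',s['ee_rot'],degrees=True).as_matrix()
g=np.array(s['ee_pos'])+Rt@[0,0,155];print('grasp px',proj(m,g),'handle tip expected',proj(m,[455.4,245.3,145]))
cv2.imwrite('pics/w3.png',cv2.resize(im[100:384,56:456,::-1],(800,568),interpolation=cv2.INTER_CUBIC))
E
```

```text
5.6 [455.93 245.26 356.49] [ 0.32 -0.51 -0.29] 49.68318463750642
grasp px [[251.56 261.49]] handle tip expected [[251.52 217.15]]
```

View pics/w3.png

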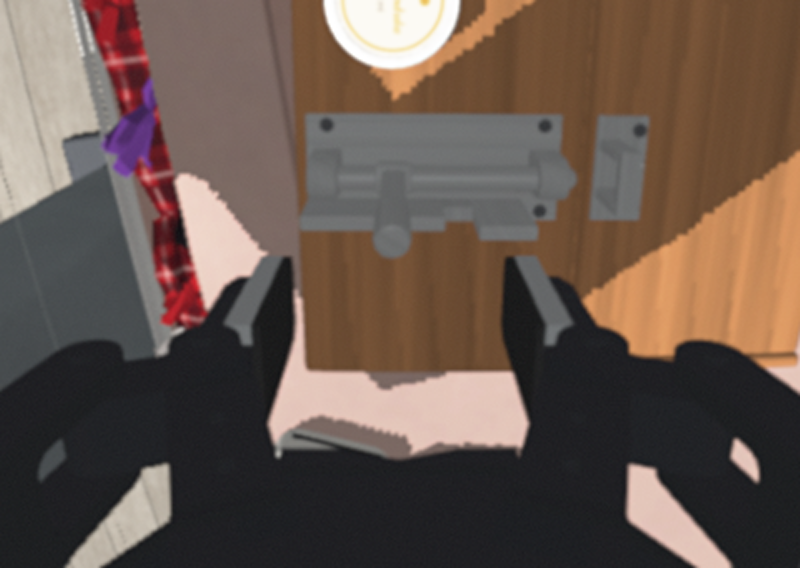

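The tip is at crop (392,240), about 3 px off the prediction, and centred between the fingers in x. The notch is at crop columns 444–473, the raised end runs from 473 to 537, and the hatch is flush. I'll descend and grip.

arm_command(
  plan=[
    {"xyz":[-0.001,0,0.03],"dr":[0,0,0],"hand":50},
    {"xyz":[-0.001,0,0.055],"dr":[0,0,0],"hand":45},
    {"xyz":[-0.001,0,0.061],"dr":[0,0,0],"hand":30},
    {"xyz":[-0.001,0,0.061],"dr":[0,0,0],"hand":20},
    {"xyz":[-0.001,0,0.061],"dr":[0,0,0],"hand":5},
    {"xyz":[-0.001,0,0.061],"dr":[0,0,0],"hand":5},
    {"xyz":[-0.001,0,0.061],"dr":[0,0,0],"hand":5},
    {"xyz":[-0.001,0,0.061],"dr":[0,0,0],"hand":5},
  ],
  squeeze=20,
)

```text
time: 6.45
ee_pos: [455.2, 244.1, 296.2]
ee_rot: [180.0, -0.0, 82.2]
force: [-1.0, -0.6, -2.3]
grip_width: 11.5
finger_force: 21.4
```

```bash
python3 - <<'E'
from h import *
import pickle
m=pickle.load(open('w3.pkl','rb'));w=lambda x,y:((x+.5)/2-.5+56,(y+.5)/2-.5+100)
th=np.radians(-7.84);o=np.array([533.8,235.]);c=np.array([[np.cos(th),-np.sin(th)],[np.sin(th),np.cos(th)]])
for n,x,y,z in [('tip',392,240,145),('notch near',444,212,93),('raised near',475,222,103),('raised far',537,222,103),('bolt nose',575,177,83),('rail front',302,212,93),('hoop front top y0',605,190,94)]:
    p=onz(m,w(x,y),z);print(n,p,'case',c.T@(p[:2]-o))
s=telemetry.read_state();print(s['time'],s['ee_pos'],s['force'],s['grip_width'],s['finger_force'],'case',c.T@(np.array(s['ee_pos'])[:2]-o))
E
```

```text
tip [455.3  243.63 145.  ] case [-78.94  -2.16]
notch near [473.63 233.17  93.  ] case [-59.36 -10.02]
raised near [484.28 231.03 103.  ] case [-48.51 -10.69]
raised far [507.26 227.84 103.  ] case [-25.32 -10.71]
bolt nose [527.59 237.26  83.  ] case [-6.46  1.39]
rail front [419.24 240.57  93.  ] case [-114.25  -10.11]
hoop front top y0 [536.09 233.81  94.  ] case [ 2.44 -0.87]
6.45 [455.21 244.13 296.2 ] [-1.05 -0.61 -2.26] 11.451021446606667 21.350869238376617 case [-79.1   -1.67]
```

arm_command(
  plan=[
    {"xyz":[-0.0058,0,0.0003],"dr":[0,0,0],"hand":5},
    {"xyz":[-0.0115,0,0.0012],"dr":[0,0,0],"hand":5},
    {"xyz":[-0.0171,0,0.0026],"dr":[0,0,0],"hand":5},
    {"xyz":[-0.0226,0,0.0046],"dr":[0,0,0],"hand":5},
    {"xyz":[-0.0226,0,0.0046],"dr":[0,0,0],"hand":5},
    {"xyz":[-0.0226,0,0.0046],"dr":[0,0,0],"hand":5},
  ],
)

```text
time: 7.05
ee_pos: [452.0, 221.4, 291.7]
ee_rot: [180.0, -0.0, 82.2]
force: [-1.4, 0.2, 2.1]
grip_width: 10.5
finger_force: 21.9
```

arm_command(
  plan=[
    {"xyz":[-0.0026,0,0.0012],"dr":[0,0,0],"hand":5},
    {"xyz":[-0.0052,0,0.0025],"dr":[0,0,0],"hand":5},
    {"xyz":[-0.0052,0,0.0025],"dr":[0,0,0],"hand":5},
  ],
)

```text
time: 7.35
ee_pos: [451.4, 216.4, 289.0]
ee_rot: [180.0, -0.0, 82.2]
force: [-2.0, 1.2, 4.8]
grip_width: 11.0
finger_force: 21.7
```

```bash
python3 - <<'E'
from h import *
s=telemetry.read_state();print(s['time'],s['ee_pos'],s['force'],s['grip_width'],s['finger_force'])
im=cams.snapshot('wrist');b=cv2.resize(im[100:384,56:456,::-1],(520,370))
a=cv2.resize(cams.snapshot('side')[175:275,230:305,::-1],(278,370),interpolation=cv2.INTER_CUBIC)
cv2.imwrite('pics/c4.png',np.hstack([b,a]))
E
```

```text
7.35 [451.38 216.35 288.99] [-1.98  1.19  4.78] 11.033628066850659 21.74318164587021
```

View pics/c4.png

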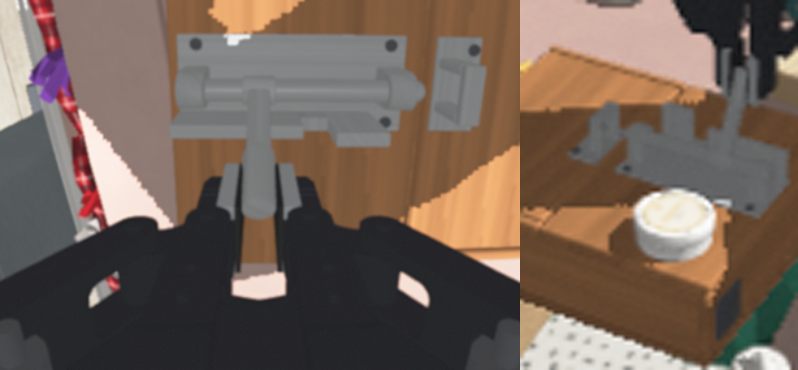

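The handle is leaning about 0.48 rad with light force and held between the pads. The notch lies ahead of it, so I'll slide now.

arm_command(
  plan=[
    {"xyz":[0,0.004,0],"dr":[0,0,0],"hand":5},
    {"xyz":[0,0.008,0],"dr":[0,0,0],"hand":5},
    {"xyz":[0,0.012,0],"dr":[0,0,0],"hand":5},
    {"xyz":[0,0.016,0],"dr":[0,0,0],"hand":5},
    {"xyz":[0,0.02,0],"dr":[0,0,0],"hand":5},
    {"xyz":[0,0.02,0],"dr":[0,0,0],"hand":5},
    {"xyz":[0,0.02,0],"dr":[0,0,0],"hand":5},
  ],
)

```text
time: 8.15
ee_pos: [471.4, 213.6, 288.9]
ee_rot: [180.0, 0.0, 82.2]
force: [-2.0, 0.0, 4.8]
grip_width: 11.2
finger_force: 21.8
```

arm_command(
  plan=[
    {"xyz":[0,0.001,0],"dr":[0,0,0],"hand":5},
    {"xyz":[0,0.002,0],"dr":[0,0,0],"hand":5},
    {"xyz":[0,0.003,0],"dr":[0,0,0],"hand":5},
    {"xyz":[0,0.003,0],"dr":[0,0,0],"hand":5},
  ],
)

```text
time: 8.55
ee_pos: [474.1, 213.3, 288.9]
ee_rot: [180.0, 0.0, 82.2]
force: [-2.7, -0.3, 5.8]
grip_width: 11.0
finger_force: 21.8
```

arm_command(
  plan=[
    {"xyz":[0,0.001,0],"dr":[0,0,0],"hand":5},
    {"xyz":[0,0.002,0],"dr":[0,0,0],"hand":5},
    {"xyz":[0,0.002,0],"dr":[0,0,0],"hand":5},
  ],
)

```text
time: 8.85
ee_pos: [476.1, 213.0, 288.9]
ee_rot: [180.0, 0.0, 82.2]
force: [-2.7, 0.6, 5.4]
grip_width: 11.1
finger_force: 21.8
```

arm_command(
  plan=[
    {"xyz":[0,0.0005,0],"dr":[0,0,0],"hand":5},
    {"xyz":[0,0.001,0],"dr":[0,0,0],"hand":5},
    {"xyz":[0,0.001,0],"dr":[0,0,0],"hand":5},
  ],
)

```text
time: 9.15
ee_pos: [477.0, 212.9, 288.9]
ee_rot: [-180.0, 0.0, 82.2]
force: [-3.2, 0.5, 6.3]
grip_width: 11.1
finger_force: 21.9
```

arm_command(
  plan=[
    {"xyz":[0,0.0005,0],"dr":[0,0,0],"hand":5},
    {"xyz":[0,0.001,0],"dr":[0,0,0],"hand":5},
    {"xyz":[0,0.001,0],"dr":[0,0,0],"hand":5},
  ],
)

```text
time: 9.45
ee_pos: [477.9, 212.7, 288.9]
ee_rot: [-180.0, 0.0, 82.2]
force: [-4.9, 0.0, 7.1]
grip_width: 11.0
finger_force: 21.9
```

arm_command(
  plan=[
    {"xyz":[0,0.0005,0],"dr":[0,0,0],"hand":5},
    {"xyz":[0,0.0005,0],"dr":[0,0,0],"hand":5},
    {"xyz":[0,0.0005,0],"dr":[0,0,0],"hand":5},
  ],
)

```text
time: 9.75
ee_pos: [478.2, 212.7, 288.9]
ee_rot: [-179.9, 0.0, 82.2]
force: [-6.5, 0.4, 7.7]
grip_width: 11.2
finger_force: 22.0
```

It made contact at case x of about −52, as predicted. I'll back off to the middle of the notch and turn down to 0.7 rad to test.

arm_command(
  plan=[
    {"xyz":[0,-0.001,0],"dr":[0,0,0],"hand":5},
    {"xyz":[0,-0.0022,0],"dr":[0,0,0],"hand":5},
    {"xyz":[0,-0.0022,0],"dr":[0,0,0],"hand":5},
    {"xyz":[-0.0018,-0.0022,0.0011],"dr":[0,0,0],"hand":5},
    {"xyz":[-0.0036,-0.0022,0.0023],"dr":[0,0,0],"hand":5},
    {"xyz":[-0.0036,-0.0022,0.0023],"dr":[0,0,0],"hand":5},
  ],
)

```text
time: 10.35
ee_pos: [476.4, 209.4, 286.8]
ee_rot: [179.9, -0.0, 82.2]
force: [3.9, -0.7, 4.8]
grip_width: 11.1
finger_force: 21.1
```

arm_command(
  plan=[
    {"xyz":[-0.0023,0,0.0018],"dr":[0,0,0],"hand":5},
    {"xyz":[-0.0046,0,0.0036],"dr":[0,0,0],"hand":5},
    {"xyz":[-0.0046,0,0.0036],"dr":[0,0,0],"hand":5},
  ],
)

```text
time: 10.65
ee_pos: [475.7, 204.7, 282.9]
ee_rot: [179.9, 0.0, 82.2]
force: [4.0, -1.4, 3.1]
grip_width: 11.0
finger_force: 19.9
```

The handle passed the rail angle without resistance, so it is in the notch. I'll continue turning it down.

arm_command(
  plan=[
    {"xyz":[-0.0022,0,0.002],"dr":[0,0,0],"hand":5},
    {"xyz":[-0.0044,0,0.004],"dr":[0,0,0],"hand":5},
    {"xyz":[-0.0063,0,0.0062],"dr":[0,0,0],"hand":5},
    {"xyz":[-0.0082,0,0.0084],"dr":[0,0,0],"hand":5},
    {"xyz":[-0.0082,0,0.0084],"dr":[0,0,0],"hand":5},
  ],
)

```text
time: 11.15
ee_pos: [474.4, 196.5, 274.2]
ee_rot: [180.0, 0.0, 82.2]
force: [3.7, -2.7, 3.8]
grip_width: 11.1
finger_force: 19.5
```

arm_command(
  plan=[
    {"xyz":[-0.0018,0,0.0024],"dr":[0,0,0],"hand":5},
    {"xyz":[-0.0035,0,0.0048],"dr":[0,0,0],"hand":5},
    {"xyz":[-0.005,0,0.0074],"dr":[0,0,0],"hand":5},
    {"xyz":[-0.0064,0,0.0099],"dr":[0,0,0],"hand":5},
    {"xyz":[-0.0064,0,0.0099],"dr":[0,0,0],"hand":5},
  ],
)

```text
time: 11.65
ee_pos: [473.3, 190.3, 263.9]
ee_rot: [-180.0, 0.0, 82.2]
force: [3.0, -3.4, 2.5]
grip_width: 10.7
finger_force: 19.5
```

arm_command(
  plan=[
    {"xyz":[-0.0007,0,0.0015],"dr":[0,0,0],"hand":5},
    {"xyz":[-0.0014,0,0.003],"dr":[0,0,0],"hand":5},
    {"xyz":[-0.0014,0,0.003],"dr":[0,0,0],"hand":5},
  ],
)

```text
time: 11.95
ee_pos: [473.1, 189.0, 261.2]
ee_rot: [-180.0, 0.0, 82.2]
force: [3.5, -2.7, 2.7]
grip_width: 10.9
finger_force: 19.6
```

arm_command(
  plan=[
    {"xyz":[-0.0003,0,0.001],"dr":[0,0,0],"hand":5},
    {"xyz":[-0.0005,0,0.0015],"dr":[0,0,0],"hand":5},
    {"xyz":[-0.0005,0,0.0015],"dr":[0,0,0],"hand":5},
  ],
)

```text
time: 12.25
ee_pos: [473.0, 188.6, 259.8]
ee_rot: [-180.0, 0.0, 82.2]
force: [3.3, -4.9, 4.5]
grip_width: 11.4
finger_force: 19.8
```

arm_command(
  plan=[
    {"xyz":[-0.0001,0,0.0006],"dr":[0,0,0],"hand":5},
    {"xyz":[-0.0001,0,0.0006],"dr":[0,0,0],"hand":5},
  ],
)

```text
time: 12.45
ee_pos: [473.0, 188.4, 259.3]
ee_rot: [-180.0, 0.0, 82.2]
force: [1.5, -5.3, 4.9]
grip_width: 10.8
finger_force: 19.9
```

arm_command(
  plan=[
    {"xyz":[0,0,0],"dr":[0,0,0],"hand":40},
    {"xyz":[0,0,0],"dr":[0,0,0],"hand":40},
    {"xyz":[0,0,0],"dr":[0,0,0],"hand":40},
    {"xyz":[0,0,0],"dr":[0,0,0],"hand":40},
    {"xyz":[0,0,-0.02],"dr":[0,0,0],"hand":40},
    {"xyz":[0,0,-0.06],"dr":[0,0,0],"hand":40},
    {"xyz":[0,0,-0.11],"dr":[0,0,0],"hand":40},
    {"xyz":[-0.03,0,-0.13],"dr":[0,0,0],"hand":40},
    {"xyz":[-0.03,0,-0.13],"dr":[0,0,0],"hand":40},
    {"xyz":[-0.03,0,-0.13],"dr":[0,0,0],"hand":40},
  ],
)

```text
time: 13.45
ee_pos: [469.1, 158.6, 389.3]
ee_rot: [180.0, -0.0, 82.2]
force: [-0.1, -0.9, -0.6]
grip_width: 40.2
finger_force: 0.0
```

```bash
python3 - <<'E'
from h import *
s=telemetry.read_state();print(s['time'],s['ee_pos'],s['force'],s['grip_width'])
im=cams.snapshot('wrist');b=cv2.resize(im[80:364,56:456,::-1],(500,355))
a=cv2.resize(cams.snapshot('side')[180:270,225:300,::-1],(296,355),interpolation=cv2.INTER_CUBIC)
cv2.imwrite('pics/c5.png',np.hstack([b,a]))
E
```

```text
13.45 [469.08 158.63 389.35] [-0.14 -0.88 -0.56] 40.168408557168625
```

View pics/c5.png

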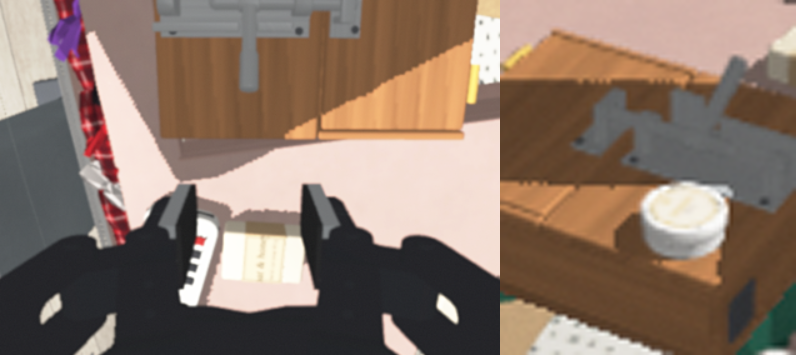

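```bash
python3 - <<'E'
from h import *
mw,ms=cams.camera_model('wrist'),cams.camera_model('side')
th=np.radians(-7.84);o=np.array([533.8,235.]);c=np.array([[np.cos(th),-np.sin(th)],[np.sin(th),np.cos(th)]])
for a in(0,.5,.9,1.05,1.2):
    X=np.r_[c@[-53,-62*np.sin(a)]+o,83+62*np.cos(a)]
    w=proj(mw,X)[0];s=proj(ms,X)[0];print(a,'wrist crop',(w-[56,80])/.8,'side crop',(s-[225,180])*[296/75,355/90]+[500,0])
x,e=tri([mw,ms],[(255.2,150.5),(285.05,195.7)]);print(x,e,c.T@(x[:2]-o))
E
```

```text
0 wrist crop [248.49  -5.17] side crop [698.26  50.4 ]
0.5 wrist crop [248.44  52.69] side crop [721.3   39.19]
0.9 wrist crop [248.46  83.38] side crop [735.06  47.62]
1.05 wrist crop [248.48  90.22] side crop [738.69  54.38]
1.2 wrist crop [248.5   94.54] side crop [741.38  62.84]
[474.56 189.54 108.49] [np.float64(0.22517165840957423), np.float64(0.22517165840962552)] [-52.49 -53.12]
```

```bash
python3 - <<'E'
from h import *
mw=cams.camera_model('wrist');im=cams.snapshot('wrist').astype(int)
print([(r,tuple(map(int,im[r,255]))) for r in range(138,164)])
th=np.radians(-7.84);o=np.array([533.8,235.]);c=np.array([[np.cos(th),-np.sin(th)],[np.sin(th),np.cos(th)]])
W=lambda x,y,z:np.r_[c@[x,y]+o,z]
for a in(.9,1.,1.1,1.2):
    e=[proj(mw,W(-52.5,-62*np.sin(a)+k*6*np.cos(a),83+62*np.cos(a)+k*6*np.sin(a)))[0,1] for k in(-1,1)];print(a,e)
print('deck right edge pred',proj(mw,W(-52.5,-100,65)))
print([(r,tuple(map(int,im[r,225]))) for r in range(182,196)], proj(mw,W(-80,-100,65)))
E
```

```text
[(138, (127, 128, 128)), (139, (128, 130, 130)), (140, (126, 128, 128)), (141, (126, 128, 129)), (142, (128, 130, 130)), (143, (126, 128, 128)), (144, (128, 130, 129)), (145, (127, 129, 129)), (146, (127, 129, 128)), (147, (128, 129, 129)), (148, (130, 132, 132)), (149, (127, 128, 129)), (150, (121, 123, 124)), (151, (115, 116, 117)), (152, (112, 115, 114)), (153, (113, 108, 106)), (154, (120, 99, 84)), (155, (123, 90, 63)), (156, (125, 88, 58)), (157, (123, 87, 57)), (158, (123, 88, 57)), (159, (122, 87, 56)), (160, (124, 88, 58)), (161, (123, 87, 57)), (162, (124, 88, 59)), (163, (124, 90, 61))]
0.9 [np.float64(150.8045016029167), np.float64(142.41878897812643)]
1.0 [np.float64(153.80866894945626), np.float64(147.19525013124684)]
1.1 [np.float64(155.9298343692302), np.float64(151.04597965707575)]
1.2 [np.float64(157.20669307873007), np.float64(153.98680075036216)]
deck right edge pred [[255.35 192.81]]
[(182, (128, 89, 59)), (183, (130, 92, 62)), (184, (129, 91, 61)), (185, (130, 91, 61)), (186, (130, 92, 62)), (187, (128, 90, 60)), (188, (130, 91, 61)), (189, (130, 92, 62)), (190, (124, 89, 64)), (191, (121, 93, 78)), (192, (119, 96, 88)), (193, (120, 99, 91)), (194, (121, 100, 93)), (195, (120, 99, 91))] [[226.68 192.75]]
```

The end-face rows suggest about 1.1 rad, which is past the limit but not quite fully down. I'll press the grip lightly from above with the fingers closed.

arm_command(
  plan=[
    {"xyz":[0.0265,0.001,0],"dr":[0,0,0],"hand":0},
    {"xyz":[0.0265,0.001,0],"dr":[0,0,0],"hand":0},
    {"xyz":[0.0265,0.001,0.03],"dr":[0,0,0],"hand":0},
    {"xyz":[0.0265,0.001,0.06],"dr":[0,0,0],"hand":0},
    {"xyz":[0.0265,0.001,0.085],"dr":[0,0,0],"hand":0},
    {"xyz":[0.0265,0.001,0.097],"dr":[0,0,0],"hand":0},
    {"xyz":[0.0265,0.001,0.099],"dr":[0,0,0],"hand":0},
    {"xyz":[0.0265,0.001,0.099],"dr":[0,0,0],"hand":0},
    {"xyz":[0.0265,0.001,0.099],"dr":[0,0,0],"hand":0},
  ],
)

```text
time: 14.5
ee_pos: [473.9, 185.1, 291.5]
ee_rot: [179.9, -0.0, 82.2]
force: [0.7, 0.1, 0.3]
grip_width: 0.3
finger_force: 0.0
```

arm_command(
  plan=[
    {"xyz":[0,0,0.001],"dr":[0,0,0],"hand":0},
    {"xyz":[0,0,0.002],"dr":[0,0,0],"hand":0},
    {"xyz":[0,0,0.003],"dr":[0,0,0],"hand":0},
    {"xyz":[0,0,0.003],"dr":[0,0,0],"hand":0},
    {"xyz":[0,0,0.003],"dr":[0,0,0],"hand":0},
  ],
)

```text
time: 15.0
ee_pos: [473.6, 184.9, 287.4]
ee_rot: [180.0, -0.0, 82.2]
force: [0.3, -0.4, 0.8]
grip_width: -0.2
finger_force: 0.5
```

arm_command(
  plan=[
    {"xyz":[0,0,0.001],"dr":[0,0,0],"hand":0},
    {"xyz":[0,0,0.002],"dr":[0,0,0],"hand":0},
    {"xyz":[0,0,0.002],"dr":[0,0,0],"hand":0},
    {"xyz":[0,0,0.002],"dr":[0,0,0],"hand":0},
  ],
)

```text
time: 15.4
ee_pos: [473.6, 184.9, 285.2]
ee_rot: [-180.0, 0.0, 82.2]
force: [-0.8, -1.2, 1.5]
grip_width: -0.0
finger_force: 0.5
```

arm_command(
  plan=[
    {"xyz":[0,0,0.001],"dr":[0,0,0],"hand":0},
    {"xyz":[0,0,0.001],"dr":[0,0,0],"hand":0},
    {"xyz":[0,0,0.001],"dr":[0,0,0],"hand":0},
  ],
)

```text
time: 15.7
ee_pos: [473.6, 184.9, 284.2]
ee_rot: [-180.0, -0.0, 82.2]
force: [-0.2, -1.1, 0.4]
grip_width: 0.3
finger_force: 0.5
```

arm_command(
  plan=[
    {"xyz":[0,0,0.001],"dr":[0,0,0],"hand":0},
    {"xyz":[0,0,0.001],"dr":[0,0,0],"hand":0},
    {"xyz":[0,0,0.001],"dr":[0,0,0],"hand":0},
  ],
)

```text
time: 16.0
ee_pos: [473.6, 184.9, 283.5]
ee_rot: [180.0, -0.0, 82.2]
force: [-0.0, -2.2, 4.3]
grip_width: -0.2
finger_force: 1.8
```

arm_command(
  plan=[
    {"xyz":[0,0,0.0005],"dr":[0,0,0],"hand":0},
    {"xyz":[0,0,0.0005],"dr":[0,0,0],"hand":0},
    {"xyz":[0,0,0.0005],"dr":[0,0,0],"hand":0},
  ],
)

```text
time: 16.3
ee_pos: [473.6, 184.9, 283.1]
ee_rot: [180.0, -0.0, 82.2]
force: [-0.5, -2.2, 6.0]
grip_width: -0.1
finger_force: 2.9
```

It has met a firm stop, so the handle is fully down. I'll retreat.

arm_command(
  plan=[
    {"xyz":[0,0,-0.02],"dr":[0,0,0],"hand":0},
    {"xyz":[0,0,-0.06],"dr":[0,0,0],"hand":0},
    {"xyz":[-0.027,0,-0.106],"dr":[0,0,0],"hand":0},
    {"xyz":[-0.027,0,-0.106],"dr":[0,0,0],"hand":0},
    {"xyz":[-0.027,0,-0.106],"dr":[0,0,0],"hand":0},
  ],
)

```text
time: 16.8
ee_pos: [470.2, 157.9, 389.6]
ee_rot: [179.9, -0.1, 82.2]
force: [-0.0, -0.0, -0.1]
grip_width: 0.1
finger_force: 0.0
```

```bash
python3 - <<'E'
from h import *
s=telemetry.read_state();print(s['time'],s['ee_pos'],s['force'])
im=cams.snapshot('wrist').astype(int)
print([(r,int(im[r,255,0]-im[r,255,2]),int(im[r,255,0])) for r in range(144,160)])
b=cv2.resize(im[40:324,56:456,::-1].astype(np.uint8),(480,341))
a=cv2.resize(cams.snapshot('side')[180:270,225:305,::-1],(303,341),interpolation=cv2.INTER_CUBIC)
cv2.imwrite('pics/c6.png',np.hstack([b,a]))
E
```

```text
16.8 [470.15 157.94 389.64] [-0.04 -0.04 -0.06]
[(144, -2, 131), (145, -2, 132), (146, -2, 132), (147, -3, 131), (148, -1, 131), (149, -2, 132), (150, -3, 132), (151, -3, 128), (152, -4, 120), (153, 0, 116), (154, 16, 117), (155, 43, 122), (156, 61, 125), (157, 65, 125), (158, 66, 125), (159, 65, 126)]
```

View pics/c6.png

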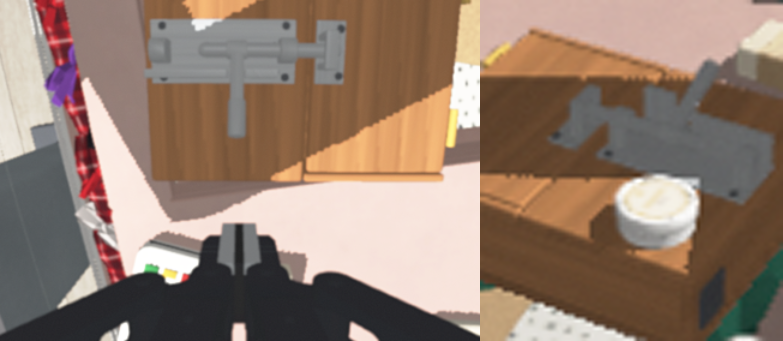

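The bolt is through the hoop, the handle is down in the notch and the tin hasn't moved. The end face now spans about 3 rows, which matches 1.2 rad. I'll hand in the job.

```bash
python3 -c "
from bench import arm
print(arm.finish_job())"
```

```text
the job is handed in; nothing more can be done
None
```

The hatch is shut, the bolt is through the hoop and the handle is turned fully down in the notch; the gripper is clear, the tin on the box is where it was, and the job is handed in at about 17 s (no verdict was shown).

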